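# Seat a battery pack in the guarded charging station

## Task

The workshop's battery charging station has a sliding guard over its three bays. Slide the guard all the way open, press the green-topped pack that is standing proud straight down until it is fully home in its bay, then slide the guard completely shut without slamming it. Leave the red-topped dud pack parked up as it is, the other green pack home, and the rest of the bench undisturbed.

Things in the scene. Friction and masses are not known exactly. Their poses are not given: they have to be found in the camera images.
- station: Fixed charging station, 200 mm (x) by 500 mm (y); origin under its middle, at bench height. Half at +y: open-topped well, 178 x 238 mm inside, deck 45 mm up, three bays at y = 47, 125, 203 mm, x = 0. Half at -y: closed grey hood 122 mm high. Guard tracks along y at x = -90 and 90 mm, tops at 136 mm, end stops to 145 mm. Wooden ledge on the +x side, 90 mm deep, 30 mm high.
- guard (a joint): Travel in m of the guard, a yellow-framed clear flat panel 202 x 245 x 8 mm on the tracks, upper face 145 mm above the bench. 0 = completely shut over the bays; it opens along the station's -y, over the hood, to its stop at 0.235. About 3 to 5 N moves it; it stays where it is left.
- guard_handle (a point): Centre of the guard's black handle bar, mid-panel, 176 mm above the bench; axes parallel to the station's. Bar 110 mm long (x), 16 mm wide (y), 20 mm high (top 186 mm above the bench), on two 16 mm posts at x = -47 and 47 mm, with 18 mm free under it. It can be pushed on either long side.
- loose_pack_top (a point): Centre of the upper face of the green-topped pack that stands proud. Packs are black, 110 mm long (station x), 60 mm wide (y), 62 mm high; an orange band round the foot shows only while a pack stands proud. Tops are 113 mm above the bench when fully proud, 95 mm when home. Any pack may be in any bay.
- loose_pack (a joint): How far in m that pack has been pressed down: 0 = fully proud, 0.018 = home on the bottom of the bay. It is a stiff fit, about 9 N to press, and stays where it is left.
- home_pack_top (a point): Centre of the upper face of the other green-topped pack, already home (95 mm above the bench).
- home_pack (a joint): The same for the pack that is already home: 0.018 = home.
- dud_pack_top (a point): Centre of the upper face of the dud pack, red top with a white cross, parked proud in its bay (109 to 113 mm above the bench).
- dud_pack (a joint): The same for the dud pack; it starts near 0 and must stay there.
- screwdriver: Bystander: red-handled screwdriver lying on the bench to the left (+y).
- can: Bystander: amber jar, 54 mm across, 85 mm high, standing on the station's far ledge; origin under its centre.
- offcut: Bystander: wooden offcut 45 x 130 x 30 mm lying on the station's far ledge; origin under its centre.
- hammer: Bystander: hammer lying on the bench to the right (-y).

How it is judged:
By the outcome, as a careful person would: the job done as asked, in the order asked, and still so for the second after the job is handed in, with the robot touching nothing.
It also fails if it takes over 51 s, if anything falls off the work surface, if the arm or the gripper's body presses on something with over 40 N, if the wrist force passes 120 N, or if a joint passes its speed limit or range.

## Robot

A 7-joint arm with a two-finger parallel gripper is mounted at the origin on the work surface. World frame = base frame: x ahead of the robot, y to its left, z up, the work surface at z = 0. Lengths are in m, angles in rad, forces in N, time in s.
With the tool pointing down it reaches from about 0.4 to 0.925 m from the base axis. Payload 5.6 kg.
Tool frame: the origin (TCP) lies midway between the tips of the shut fingers; the grasp point (between the pads) lies 19 mm behind it; z points along the fingers, y is the line along which they close (so a half turn about z gives the same grasp; the last joint's range is limited). The gripper opens to 85 mm and grips with 20 to 120 N. Pads are 22 mm wide; open, the fingers measure 114 mm over their backs; the gripper's body (76 mm by 85 mm) begins 54 mm behind the grasp point. The pads swing forward as they close: fully open they stand 13 mm farther back than shut.
Start: joints at [-1.279, 0.468, -0.012, 1.603, 0.006, 1.071, -0.056], TCP at [0.214, 0.614, 0.231] pointing down, gripper open.
Joint ranges: [-2.53, 2.53], [-0.31, 2.02], [-1.57, 1.55], [0.28, 2.44], [-1.29, 4.43], [0.15, 1.84], [-2.92, 2.92]. Speed limits (rad/s): [2.57, 2.57, 3.14, 3.14, 3.14, 3.14, 3.14].

## Interface

Orientations are given as a 3x3 rotation matrix whose columns are the frame's x, y, z axes.
In Python, from rig import * gives the robot as it stands.
- The arm moves only by the tool arm_command, never from a script. Its argument "deltas" is text: rows parted by semicolons, each of 7 numbers parted by spaces: the shift along the world's x, y, z as a fraction of full scale, then the turn, a rotation vector about the world's x, y, z as a fraction of full scale, then the closure, from -1 (fully open) to 1 (shut). A call has 1 to 12 rows; each row shifts and turns the commanded pose from where the row before left it; what a row does not reach is not made up. Full scale, the value 1, is 0.025 m for a shift and 2 pi rad for a turn. A row lasts 1/8 s, in which the tool goes at most 62.5 mm and 10.7 degrees, less where a joint would pass 70% of its speed; a pose out of reach is approached as far as the arm can. A call with a number of a shift or a turn outside -1 to 1 is refused whole. A call with a gripper value outside its range is refused whole. The fingers move at their own pace and stop on an object; "grip_force" is the grip in N (left out, the last holds). Time passes only in rows, so rows that do not move let the fingers close. It gives the time, the measured TCP pose, the force, the opening and the grip force at its end, in the units of the state.
- read_state(): the state, without advancing time (a new reading comes with each control period).
- capture(name): name is "scene" or "top" or "wrist"; returns the picture (420x560x3 uint8, blue, green, red); there is no depth.
- calibration(name): a dict with "mtx" (3x3 intrinsics, pixels), "distortion" ([k1, k2, p1, p2, k3] as OpenCV has them; the pictures are not rectified), "R" (3x3) and "t" (3): a world point X has camera coordinates R X + t. Camera axes: x right, y down, z forward; pixel columns grow to the right and rows downward; lengths in m; the calibration is good to about 2 mm. A picture is of the moment at which its call begins: read the wrist's pose just before it. calibration takes no time and is no camera call; for the wrist camera it gives the pose at the moment of the call.
- finish_job(): hands the job in; it is judged then, once.
Trained networks look in the newest picture that a camera, given by its name, has taken for a name from the list of things; names that differ only in an ending like _2 or _b are one class to them, and where a whole thing is asked for, a point or a joint stands for the part that bears it (a point fixed in the world has none). Each returns a list of dicts, best first, with "p" (0 to 1); they miss things now and then, are a little off and sometimes report something else, mostly with a low value. They report only what shows in the picture. A call takes as long as a camera call.
- find_in(camera, query): "location" ([column, row] in pixels, amid what is visible of it).
- trace(camera, query): "pixels" (420x560 bool, what is visible of it) and "location" ([column, row] in pixels, amid what is visible of it).
The state is a dict: "time": time; "joints": joint angles; "dq": joint speeds; "tau": joint torques, N m; "ee_pos": TCP position; "tcp_rot": TCP orientation; "ft_force": force on the tool from outside, world axes, zero at the start; "ft_torque": the same for the moment, N m; "gripper_width": finger opening in m; "grasp_force": force on a finger pad.
Only numpy, scipy, OpenCV 4.12 (cv2) and the standard library are available. Lean on these libraries where they do the work, as an engineer would, in place of code of your own. Each camera call takes 0.05 s, during which the arm holds its last target. There are 200 camera calls.

## Working session

There is one attempt and no reset: what is moved stays moved. The work goes in short steps, Python scripts to look and compute and a tool call to move; the robot and the scene stay as the last step left them, time stands still between calls to the robot, and variables do not carry over. Pictures are saved under pics/ and viewed, at most 10 in all, crops included, and the job is handed in when it is done.

Besides the shell and the picture viewer there is one more tool, called after "Emit:" as name(argument=value, ...) on one line, values as JSON. arm_command: Moves the arm, as the interface text tells. Shift numbers are shares of 0.025 m and turn numbers shares of 2 pi rad, none past 1 either way. Its arguments: {"type":"object","properties":{"deltas":{"type":"string"},"grip_force":{"type":"number"}},"required":["deltas"]}

```bash
mkdir -p pics; cat > h.py <<'E'
from rig import *
import numpy as np, cv2
def ray(cam,px,z,c=None):
    c=c or calibration(cam)
    n=cv2.undistortPoints(np.array([[px]],float),np.array(c["mtx"]),np.array(c["distortion"]))[0,0]
    R=np.array(c["R"]);t=np.array(c["t"])
    o=-R.T@t; d=R.T@np.array([n[0],n[1],1]); return o+d*(z-o[2])/d[2]
E
python3 - <<'E'
from h import *
s=read_state();print(s["time"],s["ee_pos"],s["tcp_rot"],s["ft_force"])
Z=dict(guard_handle=.18,loose_pack_top=.113,home_pack_top=.095,dud_pack_top=.111,can=.04,offcut=.03,station=.1)
ims=[]
for c in("scene","top"):
    im=capture(c);ims.append(im)
    for q,z in Z.items():
        for r in find_in(c,q)[:2]: print(c,q,np.round(r["location"]),round(r["p"],2),ray(c,r["location"],z).round(3))
cv2.imwrite("pics/a.png",ims[0]);cv2.imwrite("pics/b.png",ims[1])
E
```

```text
0.0 [0.21344218 0.61334266 0.23029888] [[-9.44466266e-01  3.28608028e-01 -4.86728529e-04]
 [ 3.28608363e-01  9.44464575e-01 -1.79170727e-03]
 [-1.29071539e-04 -1.85215014e-03 -9.99998276e-01]] [ 0.25341307 -0.19312064  0.29844499]
scene guard_handle [309. 200.] 0.82 [0.576 0.1   0.18 ]
scene loose_pack_top [340. 227.] 0.89 [0.531 0.178 0.113]
scene can [284. 253.] 0.57 [0.665 0.106 0.04 ]
scene offcut [240. 216.] 0.89 [ 0.661 -0.109  0.03 ]
scene station [291. 209.] 0.65 [0.573 0.029 0.1  ]
top guard_handle [263. 225.] 0.8 [0.525 0.056 0.18 ]
top loose_pack_top [220. 224.] 0.61 [0.534 0.193 0.113]
top loose_pack_top [139. 244.] 0.31 [0.473 0.45  0.113]
top can [244. 182.] 0.5 [0.686 0.13  0.04 ]
top offcut [313. 184.] 0.65 [ 0.681 -0.106  0.03 ]
top station [285. 217.] 0.91 [ 0.559 -0.012  0.1  ]
```

View pics/a.png

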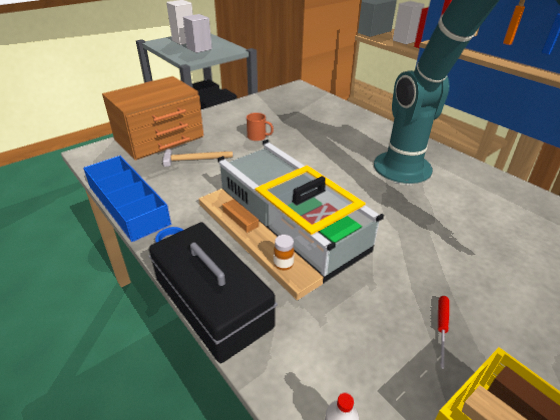

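View pics/b.png

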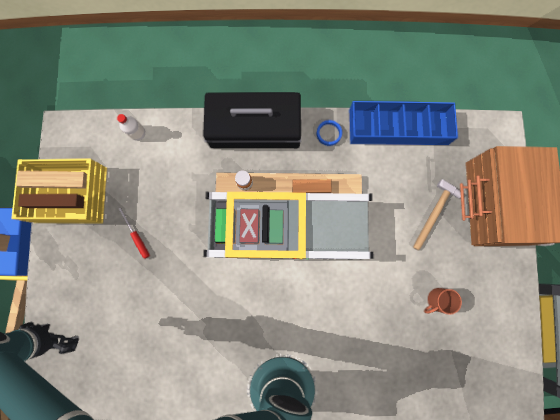

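The top view shows the station roughly axis-aligned with the guard part open. The bays, seen from +y, hold green (220,224), red dud (249,224) and green (272,224), and the handle is at (266,224). I'll measure the station and zoom in.

```bash
python3 - <<'E'
from h import *
for c,pts in dict(top=[((266,224),.186),((208,195),.14),((370,197),.14),((206,254),.14),((372,256),.14)],scene=[((309,187),.186),((268,149),.14),((380,217),.14),((222,160),.14),((332,244),.14)]).items():
    for p,z in pts: print(c,p,ray(c,p,z).round(3))
a=cv2.imread("pics/a.png")[140:275,210:390];b=cv2.imread("pics/b.png")[165:275,195:385]
f=lambda m:cv2.resize(m,(760,int(760*m.shape[0]/m.shape[1])),interpolation=cv2.INTER_CUBIC)
cv2.imwrite("pics/c.png",f(a))
E
```

```text
top (266, 224) [0.528 0.046 0.186]
top (208, 195) [0.623 0.23  0.14 ]
top (370, 197) [ 0.617 -0.276  0.14 ]
top (206, 254) [0.44 0.23 0.14]
top (372, 256) [ 0.434 -0.276  0.14 ]
scene (309, 187) [0.544 0.064 0.186]
scene (268, 149) [ 0.46  -0.228  0.14 ]
scene (380, 217) [0.442 0.237 0.14 ]
scene (222, 160) [ 0.618 -0.265  0.14 ]
scene (332, 244) [0.616 0.232 0.14 ]
```

View pics/c.png

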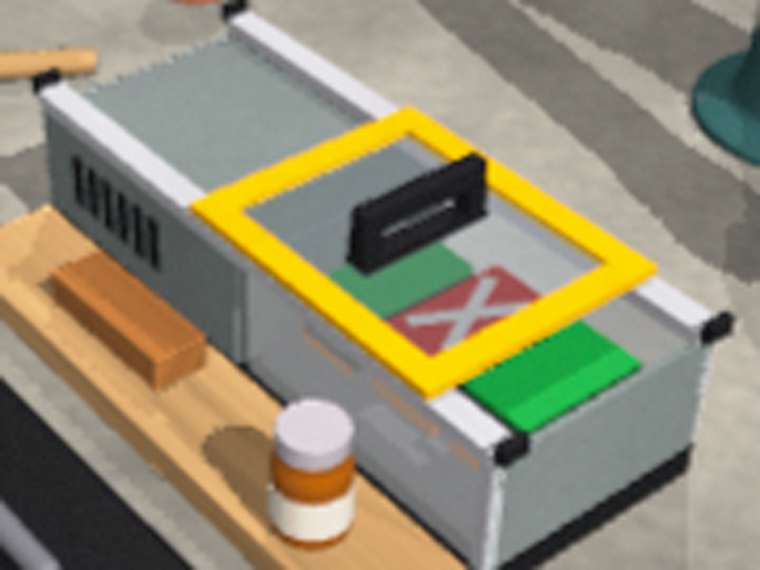

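Emit:
arm_command(deltas="0 -0.5 1 0 0 0.025 -1;0.5 -1 1 0 0 0.028 -1;1 -1 1 0 0 0 -1;1 -1 1 0 0 0 -1;1 -1 1 0 0 0 -1;1 -1 1 0 0 0 -1;1 -1 1 0 0 0 -1;1 -1 0.5 0 0 0 -1;1 -1 0 0 0 0 -1;1 -1 0 0 0 0 -1;1 -1 0 0 0 0 -1;1 -1 0 0 0 0 -1")

```text
time: 2.3
ee_pos: [0.4768, 0.3255, 0.419]
tcp_rot: [[-1.0, 0.002, 0.0], [0.002, 1.0, 0.0], [-0.0, 0.0, -1.0]]
ft_force: [0.1, 0.1, -0.1]
gripper_width: 0.0853
grasp_force: 0.0
```

The crop shows the handle bar near (417,210), and the greens in the -y bay (under the guard) and the +y bay, with the dud in the middle. Next, a wrist picture.

```bash
python3 - <<'E'
from h import *
c=calibration("wrist");print(c["R"],c["t"])
im=capture("wrist");cv2.imwrite("pics/d.png",im)
Z=dict(guard_handle=.18,loose_pack_top=.113,home_pack_top=.095,dud_pack_top=.111,station=.1)
for q,z in Z.items():
    for r in find_in("wrist",q)[:2]: print(q,np.round(r["location"]),round(r["p"],2),ray("wrist",r["location"],z,c).round(3))
E
```

```text
[[ 8.89679191e-04  9.99999586e-01  1.89880129e-04]
 [ 9.60152319e-01 -9.07294807e-04  2.79475762e-01]
 [ 2.79475819e-01 -6.63299242e-05 -9.60152729e-01]] [-0.32592639 -0.54600055  0.42534802]
guard_handle [106. 212.] 0.78 [0.511 0.082 0.18 ]
guard_handle [109. 218.] 0.23 [0.52  0.084 0.18 ]
loose_pack_top [201. 208.] 0.78 [0.524 0.194 0.113]
station [110. 218.] 0.85 [0.545 0.034 0.1  ]
```

View pics/d.png

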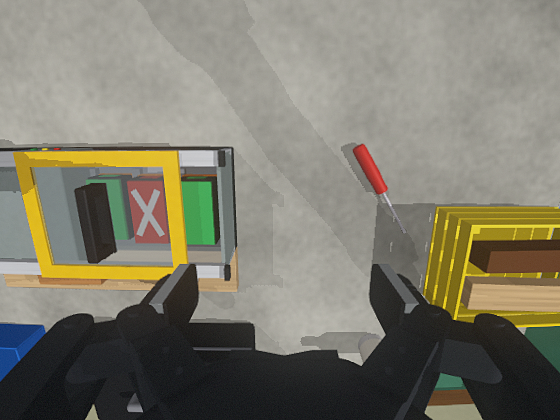

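The wrist view shows the guard at the left edge: handle bar about (95,222), dud (149,210), +y green pack (200,210). I'll centre over the handle.

Emit:
arm_command(deltas="0.3 -1 0 0 0 0 -1;0.3 -1 0 0 0 0 -1;0.3 -1 0 0 0 0 -1;0.3 -1 0 0 0 0 -1;0.3 -1 0 0 0 0 -1;0.3 -1 0 0 0 0 -1;0.2 -1 0 0 0 0 -1;0 -1 0 0 0 0 -1;0 -1 0 0 0 0 -1;0 -1 0 0 0 0 -1;0 -0.4 0 0 0 0 -1;0 0 0 0 0 0 -1")

```text
time: 4.1
ee_pos: [0.526, 0.067, 0.4189]
tcp_rot: [[-1.0, 0.001, 0.0], [0.001, 1.0, 0.001], [-0.0, 0.001, -1.0]]
ft_force: [0.1, 0.1, -0.1]
gripper_width: 0.0855
grasp_force: 0.0
```

```bash
python3 - <<'E'
from h import *
print(read_state()["ee_pos"],read_state()["joints"])
c=calibration("wrist")
im=capture("wrist");cv2.imwrite("pics/e.png",im)
for r in trace("wrist","guard_handle")[:1]:
    m=r["pixels"].astype(np.uint8);print(r["p"],r["location"],cv2.boundingRect(m),ray("wrist",r["location"],.18,c))
for q in("loose_pack_top","home_pack_top","dud_pack_top"):
    for r in find_in("wrist",q)[:2]: print(q,np.round(r["location"]),round(r["p"],2),ray("wrist",r["location"],.11,c).round(3))
E
```

```text
[0.52602706 0.06702667 0.41894936] [-0.45137334  0.11652344  0.29300436  1.65330989 -0.03473094  1.37640451
  1.41586297]
0.98 [275.8, 179.4] (183, 112, 179, 140) [0.51640002 0.0569026  0.18      ]
loose_pack_top [369. 180.] 0.93 [0.529 0.2   0.11 ]
home_pack_top [271. 179.] 0.29 [0.527 0.048 0.11 ]
```

View pics/e.png

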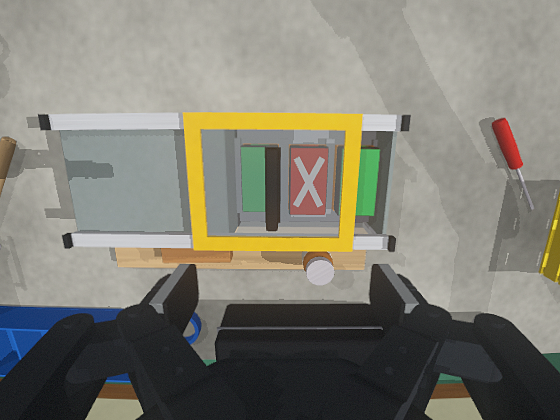

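The guard frame spans cols 184–362, the bar is at (273,190), the dud at (309,180), and the greens at (254,178) and (368,180). The track caps are at (45,121), (405,121), (68,241) and (391,243).

```bash
python3 - <<'E'
from h import *
im=cv2.imread("pics/e.png")
m=(im.max(2)<60)[140:240,255:295]; 
for r in range(140,240,8):
    k=np.where(im[r,255:295].max(1)<60)[0]; print(r,k.min()+255 if len(k) else None,k.max()+255 if len(k) else None)
for p,z in [((272.5,148),.186),((272.5,230),.186),((45,121),.142),((405,121),.142),((68,241),.142),((391,243),.142),((184,115),.145),((361,114),.145),((195,251),.145),((354,250),.145)]: print(p,ray("wrist",p,z).round(4))
E
```

```text
140 None None
148 268 272
156 265 266
164 265 279
172 265 279
180 265 279
188 266 279
196 266 279
204 266 279
212 266 279
220 279 279
228 None None
236 None None
(272.5, 148) [0.4757 0.0536 0.186 ]
(272.5, 230) [0.5842 0.0526 0.186 ]
(45, 121) [ 0.4378 -0.2696  0.142 ]
(405, 121) [0.4407 0.235  0.142 ]
(68, 241) [ 0.6186 -0.2715  0.142 ]
(391, 243) [0.6206 0.2334 0.142 ]
(184, 115) [ 0.4335 -0.0679  0.145 ]
(361, 114) [0.4323 0.1724 0.145 ]
(195, 251) [ 0.6328 -0.0689  0.145 ]
(354, 250) [0.6308 0.176  0.145 ]
```

Emit:
arm_command(deltas="0.16 -0.54 -1 0 0 0 -1;0 0 -1 0 0 0 -1;0 0 -1 0 0 0 -1;0 0 -1 0 0 0 -1;0 0 -1 0 0 0 -1;0 0 -1 0 0 0 -1;0 0 -1 0 0 0 -1;0 0 -1 0 0 0 -1;0 0 -1 0 0 0 -1;0 0 -0.9 0 0 0 -1;0 0 -0.4 0 0 0 -1;0 0 0 0 0 0 -1")

```text
time: 5.85
ee_pos: [0.5299, 0.0532, 0.1609]
tcp_rot: [[-1.0, 0.001, -0.001], [0.001, 1.0, -0.0], [0.001, -0.0, -1.0]]
ft_force: [0.1, -0.5, -0.3]
gripper_width: 0.0856
grasp_force: 0.0
```

Emit:
arm_command(deltas="0 0 0 0 0 0 1;0 0 0 0 0 0 1;0 0 0 0 0 0 1;0 0 0 0 0 0 1;0 0 0 0 0 0 1;0 0 0 0 0 0 1;0 0 0 0 0 0 1;0 0 0 0 0 0 1", grip_force=30)

```text
time: 6.85
ee_pos: [0.5303, 0.0527, 0.1618]
tcp_rot: [[-1.0, 0.002, 0.0], [0.002, 1.0, 0.0], [-0.0, 0.0, -1.0]]
ft_force: [-1.9, -1.7, 5.4]
gripper_width: 0.0154
grasp_force: 31.8
```

Emit:
arm_command(deltas="0 -0.3 0 0 0 0 1;0 -0.6 0 0 0 0 1;0 -0.6 0 0 0 0 1;0 -0.6 0 0 0 0 1;0 -0.6 0 0 0 0 1;-0.04 -0.6 0 0 0 0 1;0 -0.6 0 0 0 0 1;0 -0.6 0 0 0 0 1;0 -0.6 0 0 0 0 1;0 -0.6 0 0 0 0 1;0 -0.5 0 0 0 0 1;0 -0.2 0 0 0 0 1")

```text
time: 8.35
ee_pos: [0.5286, -0.1074, 0.1617]
tcp_rot: [[-1.0, 0.003, -0.001], [0.003, 1.0, 0.001], [0.001, 0.001, -1.0]]
ft_force: [-4.0, 3.1, 8.8]
gripper_width: 0.0152
grasp_force: 32.2
```

Emit:
arm_command(deltas="0 -0.2 0 0 0 0 1;0 -0.2 0 0 0 0 1;0 -0.2 0 0 0 0 1;0 -0.1 0 0 0 0 1")

```text
time: 8.85
ee_pos: [0.5285, -0.1244, 0.1618]
tcp_rot: [[-1.0, 0.002, -0.001], [0.002, 1.0, 0.001], [0.001, 0.001, -1.0]]
ft_force: [-5.3, 1.7, 8.2]
gripper_width: 0.0154
grasp_force: 32.4
```

Emit:
arm_command(deltas="0 -0.12 0 0 0 0 1;0 -0.12 0 0 0 0 1;0 -0.08 0 0 0 0 1")

```text
time: 9.22
ee_pos: [0.5284, -0.1295, 0.1617]
tcp_rot: [[-1.0, 0.001, -0.002], [0.001, 1.0, 0.005], [0.002, 0.005, -1.0]]
ft_force: [-5.7, 11.3, 12.2]
gripper_width: 0.0154
grasp_force: 33.2
```

Reached the open stop at y ≈ -0.1295, so shut should be about 0.1055. Releasing, then lifting to look.

Emit:
arm_command(deltas="0 0.12 0 0 0 0 -1;0 0 0 0 0 0 -1;0 0 0 0 0 0 -1;0 0 0 0 0 0 -1;0 0 0 0 0 0 -1;0 0 1 0 0 0 -1;0 0 1 0 0 0 -1;0 0.5 1 0 0 0 -1;0 1 1 0 0 0 -1;0 1 1 0 0 0 -1;0 1 1 0 0 0 -1;0 1 1 0 0 0 -1")

```text
time: 10.72
ee_pos: [0.529, -0.0164, 0.3372]
tcp_rot: [[-1.0, 0.002, 0.0], [0.002, 1.0, 0.0], [-0.0, 0.0, -1.0]]
ft_force: [-0.1, 0.2, -0.4]
gripper_width: 0.0852
grasp_force: 0.0
```

Emit:
arm_command(deltas="0 1 0 0 0 0 -1;0 1 0 0 0 0 -1;0 1 0 0 0 0 -1;0 1 0 0 0 0 -1;0 1 0 0 0 0 -1;0 0.5 0 0 0 0 -1;0 0 0 0 0 0 -1")

```text
time: 11.6
ee_pos: [0.529, 0.1208, 0.3361]
tcp_rot: [[-1.0, 0.0, -0.0], [0.0, 1.0, -0.0], [0.0, -0.0, -1.0]]
ft_force: [0.1, -0.3, -0.1]
gripper_width: 0.0857
grasp_force: 0.0
```

```bash
python3 - <<'E'
from h import *
print(read_state()["ee_pos"])
c=calibration("wrist");
im=capture("wrist");
for q in("loose_pack_top","home_pack_top","dud_pack_top"):
    for r in find_in("wrist",q)[:2]: print(q,np.round(r["location"]),round(r["p"],2),ray("wrist",r["location"],.11,c).round(4),ray("wrist",r["location"],.095,c).round(4))
hsv=cv2.cvtColor(im,cv2.COLOR_BGR2HSV)
g=cv2.inRange(hsv,(45,90,60),(85,255,255));n,l,s,cc=cv2.connectedComponentsWithStats(g)
for i in range(1,n):
    if s[i,4]>300:
        x,y,w,h,_=s[i];print(s[i],[(ray("wrist",(x+w,y+h),z,c)-ray("wrist",(x,y),z,c)).round(4) for z in(.113,.095)])
cv2.imwrite("pics/f.png",cv2.resize(im[60:300],(800,343)))
E
```

```text
[0.52902524 0.12082363 0.33613653]
loose_pack_top [333. 188.] 0.66 [0.5284 0.1837 0.11  ] [0.5312 0.1863 0.095 ]
home_pack_top [216. 181.] 0.67 [0.519  0.0346 0.11  ] [0.5214 0.0311 0.095 ]
dud_pack_top [274. 189.] 0.79 [0.5293 0.109  0.11  ] [0.5322 0.1085 0.095 ]
dud_pack_top [215. 182.] 0.46 [0.5204 0.0336 0.11  ] [0.5229 0.03   0.095 ]
[ 191  148   46   78 3320] [array([0.1006, 0.0523, 0.    ]), array([0.1055, 0.0549, 0.    ])]
[ 310  150   49   81 3605] [array([0.1048, 0.0676, 0.    ]), array([0.11  , 0.0709, 0.    ])]
[431 385  38  11 323] [array([ 0.0268,  0.0698, -0.    ]), array([ 0.0281,  0.0732, -0.    ])]
```

View pics/f.png

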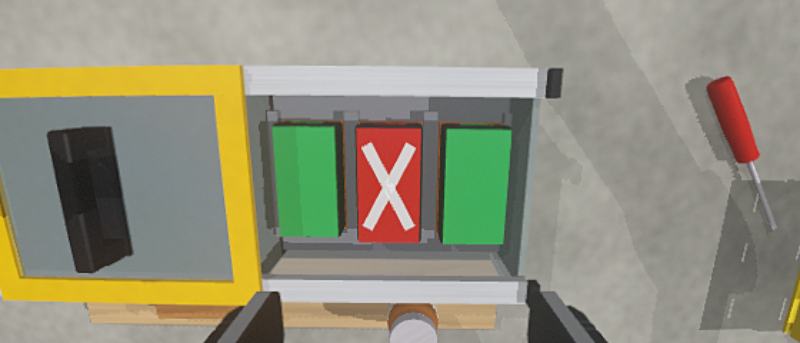

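Guard open. Left green (307,180), dud (388,185), right green (476,185). I'll zoom in to tell which green stands proud by its orange band and apparent size.

```bash
python3 - <<'E'
from h import *
c=calibration("wrist"); im=capture("wrist")
cv2.imwrite("pics/g.png",cv2.resize(im[135:245,180:370],(800,463),interpolation=cv2.INTER_CUBIC))
hsv=cv2.cvtColor(im,cv2.COLOR_BGR2HSV)
for nm,lo,hi in(("g",(45,90,60),(85,255,255)),("r",(170,90,60),(180,255,255)),("o",(8,120,60),(20,255,255))):
    g=cv2.inRange(hsv,lo,hi);n,l,s,cc=cv2.connectedComponentsWithStats(g)
    print(nm,[(list(s[i]),cc[i].round(1)) for i in range(1,n) if s[i,4]>8 and s[i,1]<240])
E
```

```text
g [([np.int32(206), np.int32(145), np.int32(23), np.int32(1), np.int32(23)], array([217., 145.])), ([np.int32(323), np.int32(146), np.int32(24), np.int32(2), np.int32(41)], array([333.8, 146.6])), ([np.int32(192), np.int32(148), np.int32(47), np.int32(78), np.int32(3300)], array([215.4, 185.7])), ([np.int32(311), np.int32(150), np.int32(49), np.int32(81), np.int32(3599)], array([334.2, 189.4]))]
r []
o [([np.int32(238), np.int32(144), np.int32(6), np.int32(76), np.int32(87)], array([241.7, 179.3])), ([np.int32(252), np.int32(144), np.int32(14), np.int32(3), np.int32(19)], array([258.4, 144.7])), ([np.int32(286), np.int32(145), np.int32(11), np.int32(3), np.int32(14)], array([292. , 145.3])), ([np.int32(306), np.int32(145), np.int32(15), np.int32(79), np.int32(138)], array([308.6, 177.6])), ([np.int32(344), np.int32(145), np.int32(10), np.int32(2), np.int32(10)], array([348.5, 145.8]))]
```

View pics/g.png

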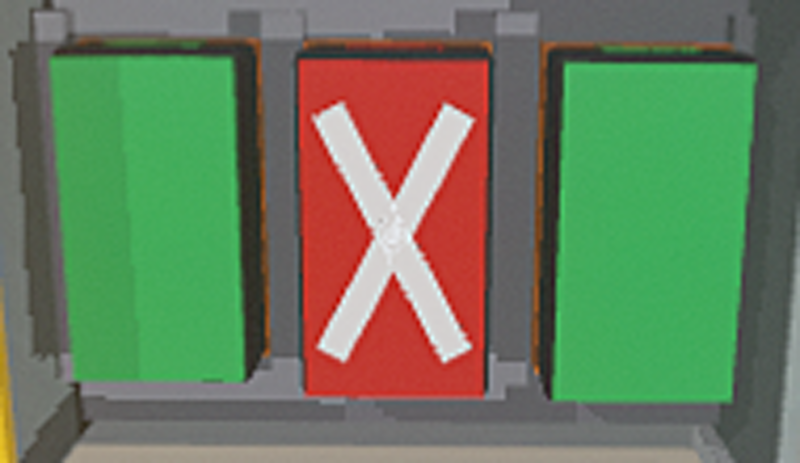

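All feet show thin rims, but the right pack's near edge (zoom row 402) and size match the proud dud (397, versus 380 for the left). So the right (+y) green is the proud one, at about (0.530, 0.185). I'll shut the fingers and come down above it.

Emit:
arm_command(deltas="0 1 0 0 0 0 1;0.06 1 0 0 0 0 1;0 0.56 -0.4 0 0 0 1;0 0 -1 0 0 0 1;0 0 -1 0 0 0 1;0 0 -1 0 0 0 1;0 0 -1 0 0 0 1;0 0 -1 0 0 0 1;0 0 -1 0 0 0 1;0 0 -1 0 0 0 1;0 0 -0.8 0 0 0 1;0 0 0 0 0 0 1")

```text
time: 13.35
ee_pos: [0.5293, 0.1831, 0.1294]
tcp_rot: [[-1.0, 0.003, -0.004], [0.003, 1.0, -0.002], [0.004, -0.002, -1.0]]
ft_force: [0.3, -0.6, 0.2]
gripper_width: -0.0001
grasp_force: 0.0
```

Emit:
arm_command(deltas="0 0 -0.1 0 0 0 1;0 0 -0.1 0 0 0 1;0 0 -0.1 0 0 0 1;0 0 -0.1 0 0 0 1;0 0 -0.1 0 0 0 1;0 0 -0.1 0 0 0 1;0 0 -0.1 0 0 0 1")

```text
time: 14.22
ee_pos: [0.5306, 0.1844, 0.1136]
tcp_rot: [[-1.0, 0.002, -0.0], [0.002, 1.0, 0.0], [0.0, 0.0, -1.0]]
ft_force: [0.5, -0.2, 0.1]
gripper_width: 0.0001
grasp_force: 0.0
```

Emit:
arm_command(deltas="0 0 -0.1 0 0 0 1;0 0 -0.1 0 0 0 1;0 0 -0.1 0 0 0 1")

```text
time: 14.6
ee_pos: [0.5306, 0.1844, 0.1072]
tcp_rot: [[-1.0, 0.002, -0.0], [0.002, 1.0, 0.0], [0.0, 0.0, -1.0]]
ft_force: [-3.0, -0.7, 9.1]
gripper_width: 0.0001
grasp_force: 4.7
```

Contact, and it is moving at about 9 N. Continuing down.

Emit:
arm_command(deltas="0 0 -0.1 0 0 0 1;0 0 -0.1 0 0 0 1;0 0 -0.1 0 0 0 1;0 0 -0.1 0 0 0 1;0 0 0 0 0 0 1")

```text
time: 15.22
ee_pos: [0.5306, 0.1844, 0.097]
tcp_rot: [[-1.0, 0.002, -0.0], [0.002, 1.0, 0.0], [0.0, 0.0, -1.0]]
ft_force: [-1.2, -0.6, 6.5]
gripper_width: 0.0002
grasp_force: 3.2
```

Emit:
arm_command(deltas="0 0 -0.06 0 0 0 1;0 0 -0.06 0 0 0 1;0 0 0 0 0 0 1")

```text
time: 15.6
ee_pos: [0.5307, 0.1844, 0.0951]
tcp_rot: [[-1.0, 0.002, -0.0], [0.002, 1.0, 0.0], [0.0, 0.0, -1.0]]
ft_force: [-5.6, -2.7, 15.8]
gripper_width: 0.0001
grasp_force: 7.6
```

Emit:
arm_command(deltas="0 0 -0.04 0 0 0 1;0 0 0 0 0 0 1")

```text
time: 15.85
ee_pos: [0.5307, 0.1845, 0.095]
tcp_rot: [[-1.0, 0.002, -0.0], [0.002, 1.0, 0.001], [0.0, 0.001, -1.0]]
ft_force: [-7.1, -3.7, 22.7]
gripper_width: 0.0001
grasp_force: 11.4
```

Firm bottom at 95 mm. Lifting and looking.

Emit:
arm_command(deltas="0 0 0.5 0 0 0 1;0 0 1 0 0 0 1;0 0 1 0 0 0 1;0 0 1 0 0 0 1;0 -0.5 1 0 0 0 1;0 -1 1 0 0 0 -1;0 -1 1 0 0 0 -1;0 0 1 0 0 0 -1;0 0 1 0 0 0 -1;0 0 1 0 0 0 -1;0 0 0.2 0 0 0 -1;0 0 0 0 0 0 -1")

```text
time: 17.35
ee_pos: [0.5304, 0.1219, 0.3343]
tcp_rot: [[-1.0, 0.002, -0.0], [0.002, 1.0, -0.0], [0.0, -0.0, -1.0]]
ft_force: [0.4, 0.2, -1.2]
gripper_width: 0.0854
grasp_force: 0.0
```

```bash
python3 - <<'E'
from h import *
print(read_state()["ee_pos"],read_state()["ft_force"])
c=calibration("wrist"); im=capture("wrist")
cv2.imwrite("pics/i.png",cv2.resize(im[60:300],(800,343)))
hsv=cv2.cvtColor(im,cv2.COLOR_BGR2HSV)
for lo,hi in(((45,90,60),(85,255,255)),((0,120,100),(6,255,255))):
    g=cv2.inRange(hsv,lo,hi);n,l,s,cc=cv2.connectedComponentsWithStats(g)
    print([s[i].tolist() for i in range(1,n) if s[i,4]>300 and s[i,1]<240])
print([ (r["location"],r["p"],ray("wrist",r["location"],.18,c)) for r in find_in("wrist","guard_handle")])
E
```

```text
[0.53040392 0.12186964 0.33431578] [ 0.41370912  0.22770782 -1.23430589]
[[189, 147, 47, 78, 3351], [308, 148, 47, 78, 3320]]
[[495, 112, 37, 61, 1044], [248, 148, 46, 81, 2544]]
[([90.2, 190.8], 0.97, array([ 0.51812065, -0.08164312,  0.18      ])), ([327.5, 184.3], 0.68, array([0.5121021 , 0.16685232, 0.18      ]))]
```

View pics/i.png

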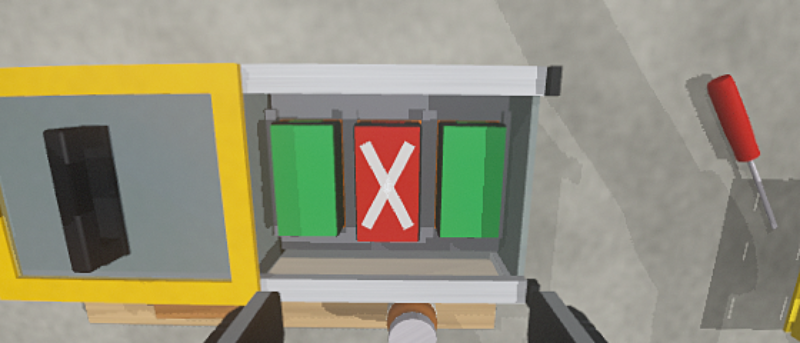

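The right green pack now images the same size as the home one (47x78 each), and the dud is unchanged (row span 81). Checking that the guard stayed fully open.

```bash
python3 - <<'E'
from h import *
im=capture("wrist");c=calibration("wrist")
hsv=cv2.cvtColor(im,cv2.COLOR_BGR2HSV);y=cv2.inRange(hsv,(20,150,120),(32,255,255))
for r in(140,180,220):
    k=np.where(y[r,:260])[0].max();print(r,k,ray("wrist",(k+.5,r),.145,c).round(4),ray("wrist",(k+.5,r),.137,c).round(4))
im2=cv2.cvtColor(im,cv2.COLOR_BGR2GRAY);print(im2[170,20:100].tolist())
for col in (31,52): print(ray("wrist",(col,185),.186,c).round(4))
E
```

```text
140 170 [ 0.4676 -0.0034  0.145 ] [ 0.4678 -0.0064  0.137 ]
180 174 [ 0.5122 -0.0033  0.145 ] [ 0.5135 -0.0063  0.137 ]
220 177 [ 0.5601 -0.0046  0.145 ] [ 0.5625 -0.0077  0.137 ]
[132, 130, 128, 129, 131, 131, 128, 131, 130, 130, 130, 134, 147, 33, 36, 37, 37, 37, 43, 42, 35, 35, 46, 49, 57, 71, 65, 49, 33, 40, 37, 39, 38, 41, 35, 38, 42, 37, 32, 41, 41, 41, 43, 45, 40, 43, 46, 47, 44, 46, 46, 44, 44, 46, 41, 48, 44, 38, 47, 88, 130, 137, 132, 133, 132, 132, 133, 133, 134, 135, 132, 135, 133, 133, 134, 135, 134, 133, 132, 134]
[ 0.5096 -0.141   0.186 ]
[ 0.5098 -0.1176  0.186 ]
```

Guard still at its stop. Returning to the handle.

Emit:
arm_command(deltas="-0.07 -1 0 0 0 0 -1;0 -1 0 0 0 0 -1;0 -1 0 0 0 0 -1;0 -1 0 0 0 0 -1;0 -1 0 0 0 0 -1;0 -1 0 0 0 0 -1;0 -1 0 0 0 0 -1;0 -1 0 0 0 0 -1;0 -1 -0.2 0 0 0 -1;0 -1 -0.7 0 0 0 -1;0 0 -1 0 0 0 -1;0 0 -1 0 0 0 -1")

```text
time: 19.0
ee_pos: [0.5284, -0.1284, 0.2607]
tcp_rot: [[-1.0, 0.003, -0.001], [0.003, 1.0, 0.0], [0.001, 0.0, -1.0]]
ft_force: [0.5, 0.7, -0.3]
gripper_width: 0.0856
grasp_force: 0.0
```

Emit:
arm_command(deltas="0 0 -1 0 0 0 -1;0 0 -1 0 0 0 -1;0 0 -1 0 0 0 -1;0 0 -0.7 0 0 0 -1;0 0 -0.3 0 0 0 -1;0 0 0 0 0 0 -1")

```text
time: 19.75
ee_pos: [0.5288, -0.1281, 0.1621]
tcp_rot: [[-1.0, 0.002, -0.001], [0.002, 1.0, -0.0], [0.001, -0.0, -1.0]]
ft_force: [-0.1, -0.1, 0.4]
gripper_width: 0.0852
grasp_force: 0.0
```

Emit:
arm_command(deltas="0 0 0 0 0 0 1;0 0 0 0 0 0 1;0 0 0 0 0 0 1;0 0 0 0 0 0 1;0 0 0 0 0 0 1;0 0 0 0 0 0 1;0 0 0 0 0 0 1")

```text
time: 20.62
ee_pos: [0.5291, -0.1283, 0.1627]
tcp_rot: [[-1.0, 0.002, 0.001], [0.002, 1.0, -0.0], [-0.001, -0.0, -1.0]]
ft_force: [-1.0, -0.3, 5.7]
gripper_width: 0.0154
grasp_force: 32.2
```

Emit:
arm_command(deltas="0 0.2 0 0 0 0 1;0 0.6 0 0 0 0 1;0 0.7 0 0 0 0 1;0 0.7 0 0 0 0 1;0.03 0.7 0 0 0 0 1;0 0.7 0 0 0 0 1;0.03 0.7 0 0 0 0 1;0 0.7 0 0 0 0 1;0.03 0.7 0 0 0 0 1;0 0.7 0 0 0 0 1;0 0.6 0 0 0 0 1;0 0.4 0 0 0 0 1")

```text
time: 22.12
ee_pos: [0.531, 0.0585, 0.1627]
tcp_rot: [[-1.0, 0.001, 0.0], [0.001, 1.0, 0.0], [-0.0, 0.0, -1.0]]
ft_force: [-1.0, -3.0, 6.6]
gripper_width: 0.0157
grasp_force: 32.6
```

Emit:
arm_command(deltas="0 0.3 0 0 0 0 1;0 0.3 0 0 0 0 1;0 0.3 0 0 0 0 1;0 0.2 0 0 0 0 1;0 0.2 0 0 0 0 1;0 0.1 0 0 0 0 1;0 0.08 0 0 0 0 1;0 0 0 0 0 0 1")

```text
time: 23.12
ee_pos: [0.5314, 0.0952, 0.1627]
tcp_rot: [[-1.0, 0.001, 0.001], [0.001, 1.0, 0.001], [-0.001, 0.001, -1.0]]
ft_force: [-0.7, -1.2, 6.2]
gripper_width: 0.0154
grasp_force: 32.4
```

Emit:
arm_command(deltas="0 0.06 0 0 0 0 1;0 0.06 0 0 0 0 1;0 0.06 0 0 0 0 1;0 0.06 0 0 0 0 1")

```text
time: 23.62
ee_pos: [0.5314, 0.1008, 0.1627]
tcp_rot: [[-1.0, 0.001, 0.001], [0.001, 1.0, 0.0], [-0.001, 0.0, -1.0]]
ft_force: [2.1, -1.4, 5.8]
gripper_width: 0.0155
grasp_force: 32.4
```

Emit:
arm_command(deltas="0 0.05 0 0 0 0 1;0 0.05 0 0 0 0 1;0 0.05 0 0 0 0 1;0 0.05 0 0 0 0 1")

```text
time: 24.12
ee_pos: [0.5314, 0.1056, 0.1627]
tcp_rot: [[-1.0, 0.001, 0.001], [0.001, 1.0, 0.0], [-0.001, 0.0, -1.0]]
ft_force: [1.7, -6.4, 6.5]
gripper_width: 0.0156
grasp_force: 32.5
```

Emit:
arm_command(deltas="0 0.04 0 0 0 0 1;0 0.04 0 0 0 0 1;0 0 0 0 0 0 1")

```text
time: 24.5
ee_pos: [0.5315, 0.1056, 0.1627]
tcp_rot: [[-1.0, 0.003, 0.001], [0.003, 1.0, -0.002], [-0.001, -0.002, -1.0]]
ft_force: [1.3, -6.7, 6.9]
gripper_width: 0.0157
grasp_force: 32.4
```

Stopped at 0.1056, as predicted. One light extra push, then release and lift.

Emit:
arm_command(deltas="0 0.05 0 0 0 0 1;0 0 0 0 0 0 1;0 0 0 0 0 0 -1;0 0 0 0 0 0 -1;0 0 0 0 0 0 -1;0 0 0 0 0 0 -1;0 0 0 0 0 0 -1;0 0 0.5 0 0 0 -1;0 0 1 0 0 0 -1;0 0 1 0 0 0 -1;0 0 1 0 0 0 -1;0 0 1 0 0 0 -1")

```text
time: 26.0
ee_pos: [0.5312, 0.108, 0.2766]
tcp_rot: [[-1.0, 0.002, 0.001], [0.002, 1.0, 0.0], [-0.001, 0.0, -1.0]]
ft_force: [0.5, -0.8, -0.4]
gripper_width: 0.0853
grasp_force: 0.0
```

Emit:
arm_command(deltas="0 0 1 0 0 0 -1;0 0 1 0 0 0 -1;0 0 1 0 0 0 -1;0 0 1 0 0 0 -1;0 0 1 0 0 0 -1;0 0 0 0 0 0 -1;0 0 0 0 0 0 -1")

```text
time: 26.88
ee_pos: [0.5307, 0.108, 0.3994]
tcp_rot: [[-1.0, 0.002, -0.001], [0.002, 1.0, -0.0], [0.001, -0.0, -1.0]]
ft_force: [-0.4, 0.2, -0.3]
gripper_width: 0.0856
grasp_force: 0.0
```

```bash
python3 - <<'E'
from h import *
im=capture("wrist");c=calibration("wrist");s=read_state();print(s["time"],s["ee_pos"])
cv2.imwrite("pics/j.png",im)
hsv=cv2.cvtColor(im,cv2.COLOR_BGR2HSV);y=cv2.inRange(hsv,(20,150,120),(32,255,255))
for r in(140,180,220):
    k=np.where(y[r,:420])[0];print(r,[ray("wrist",(q,r),.145,c).round(4) for q in(k.min(),k.max()+1)])
E
```

```text
26.925 [0.53058594 0.10800583 0.3989782 ]
140 [array([ 0.4702, -0.0157,  0.145 ]), array([0.4704, 0.2287, 0.145 ])]
180 [array([ 0.5235, -0.0161,  0.145 ]), array([0.5237, 0.2275, 0.145 ])]
220 [array([ 0.5807, -0.0167,  0.145 ]), array([0.5809, 0.2278, 0.145 ])]
```

View pics/j.png

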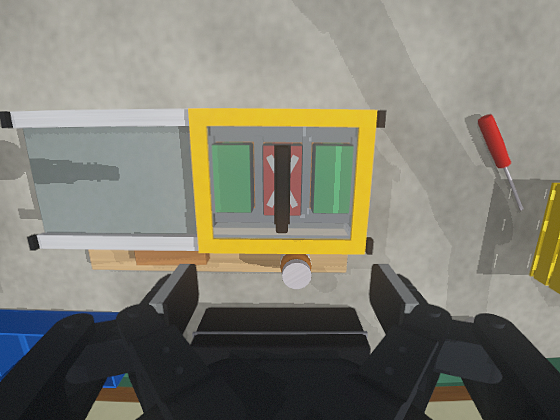

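The guard frame (cols 188–378) butts against the +y end caps at (381,118) and (370,245). The packs show beneath it, and the jar, offcut and screwdriver are undisturbed.

```bash
python3 -c "
from rig import *
print(finish_job())"
```

```text
the job is handed in; nothing more can be done
None
```

The job is handed in: I slid the guard open to its stop, pressed the proud green pack home (95 mm), and closed the guard gently against its end stop, with the dud still up and the jar, offcut and screwdriver undisturbed in the last picture (the hammer was out of view).

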